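# Seat the row of vial stoppers

## Robot

A 6-joint arm with a two-finger parallel gripper is mounted at the origin on the work surface. World frame = base frame: x ahead of the robot, y to its left, z up, the work surface at z = 0. Lengths are in m, angles in rad, forces in N, time in s.
With the tool pointing down it reaches from about 0.35 to 0.925 m from the base axis. Payload 6.4 kg.
Tool frame: the origin (TCP) lies on the mounting face of the last link; the fingertips stand 173 mm ahead of it and the grasp point (between the pads) lies 155 mm ahead of it; z points along the fingers, y is the direction in which the jaws open and shut (so a half turn about z gives the same grasp; the last joint's range is limited). The gripper opens to 85 mm and grips with 20 to 120 N. Pads are 22 mm wide; open, the fingers measure 114 mm over their backs; the gripper's body (76 mm by 85 mm) begins 54 mm behind the grasp point. The pads swing forward as they close: fully open they stand 13 mm farther back than shut.
Start: joints at [1.121, 0.245, 1.558, -0, 1.339, -0.174], TCP at [0.177, 0.625, 0.405] pointing down, gripper open.
Joint ranges: [-3.13, 3.13], [-1.02, 2.26], [0.13, 2.54], [-0.95, 4.09], [0.21, 2.88], [-2.74, 2.74]. Speed limits (rad/s): [2.57, 2.57, 3.14, 3.14, 3.14, 3.14].

## Interface

Orientations are given as a 3x3 rotation matrix whose columns are the frame's x, y, z axes.
In Python, from rig import manip gives the robot as it stands. The module is installed in compiled form; this text tells all that it offers.
- The arm moves only by the tool drive_tool, never from a script. Its argument "steps" is a list of rows, each an object of numbers: "x", "y", "z": the shift along the tool's x, y, z in cm; "twist": the turn about the tool's z in degrees; "hand": the opening in per cent of the stroke, from 0 (shut) to 100 (fully open). A call has 1 to 8 rows; each row shifts and turns the commanded pose from where the row before left it, along the tool's axes as they then stand; what a row does not reach is not made up. A row lasts 1/8 s, in which the tool goes at most 62.5 mm and 10.7 degrees, less where a joint would pass 70% of its speed; a pose out of reach is approached as far as the arm can. A call is refused whole if a number of a shift passes 6.25 or a number of a turn 10.7, either way. A call with a gripper value outside its range is refused whole. The fingers move at their own pace and stop on an object; the grip force is fixed at half the most. Time passes only in rows, so rows that do not move let the fingers close. It gives the time, the measured TCP pose, the force and the opening at its end, in the units of the state.
- manip.observe(): the state, without advancing time (a new reading comes with each control period).
- manip.read_camera(name): name is "scene" or "side" or "wrist"; returns a dict with "img" (400x640x3 uint8, red, green, blue), "mtx" (3x3 intrinsics, pixels), "extrinsics" (4x4, takes a point from camera to world coordinates). Camera axes: x right, y down, z forward; pixel columns grow to the right and rows downward; lengths in m; the calibration is good to about 2 mm. A picture is of the moment at which its call begins. There is no depth.
- manip.close_job(): hands the job in, once; it reports no verdict.
Trained networks look in a picture, given as the dict that the camera call returned (one of the last four; its "shot" number tells which), for a name from the list of things; names that differ only in an ending like _2 or _b are one class to them, and where a whole thing is asked for, a point or a joint stands for the part that bears it (a point fixed in the world has none). Each returns a list of dicts, best first, with "conf" (0 to 1); they miss things now and then, are a little off and sometimes report something else, mostly with a low value. They report only what shows in the picture. A call takes as long as a camera call. They do not tell look-alikes from the thing itself.
- manip.outline_of(target, picture): "pixels" (400x640 bool, what is visible of it) and "rect" ([left, top, width, height] in pixels, round what is visible of it).
The state is a dict: "t": time; "qpos": joint angles; "qd": joint speeds; "tau": joint torques, N m; "eef_pos": TCP position; "eef_rot": TCP orientation; "ft_force": force on the tool from outside, world axes, zero at the start; "moment": the same for the moment, N m; "finger_gap": opening from 0.0 (shut) to 1.0 (fully open).
Only numpy, scipy, OpenCV 4.12 (cv2) and the standard library are available. Lean on these libraries where they do the work, as an engineer would, in place of code of your own. Each camera call takes 0.05 s, during which the arm holds its last target. There are 200 camera calls.

## Task

Trace along the rack's row of four wide vials with shut fingertips, starting at the vial nearest the rack's loop handle, and press each raised rubber stopper fully home in turn, one after another. Make it one pass: between stoppers keep the fingertips over the row and no more than about 5 cm above it. Press gently, do not lift or shove the rack, and leave the slim vials' stoppers raised and everything else on the bench where it is.

Things in the scene. Friction and masses are not known exactly. Their poses are not given: they have to be found in the camera images.
- rack: blue plastic rack, 92 x 170 mm and 36 mm high, standing loose on the bench (about 0.7 kg). Origin at the centre of its underside; z up. Two rows of four glass vials run along its y axis at y = +54, +18, -18, -54 mm: the wide row (vials 30 mm across) at x = -22 mm, the slim row (vials 16 mm across) at x = +22 mm. A flat loop handle sticks out of the +y end to y = 117 mm, 26 mm above the bench. The wide vials' mouths are 58 mm above the bench.
- stopper1_top (a point): centre of the top face of a black rubber stopper, a flat disc 20 mm across and 4 mm thick, on a wide vial (nearest the handle, y = +54 mm in the rack). About 70 mm above the bench when raised, 62 mm when fully home; moves with the stopper.
- stopper1 (a joint): how far that stopper is pushed down, m: 0 to 0.002 at the start, 0.008 fully home (hard stop). It slides down with about 4 N of friction and stays where it is left.
- stopper2_top (a point): centre of the top face of a black rubber stopper, a flat disc 20 mm across and 4 mm thick, on a wide vial (second from the handle, y = +18 mm in the rack). About 70 mm above the bench when raised, 62 mm when fully home; moves with the stopper.
- stopper2 (a joint): how far that stopper is pushed down, m: 0 to 0.002 at the start, 0.008 fully home (hard stop). It slides down with about 4 N of friction and stays where it is left.
- stopper3_top (a point): centre of the top face of a black rubber stopper, a flat disc 20 mm across and 4 mm thick, on a wide vial (third from the handle, y = -18 mm in the rack). About 70 mm above the bench when raised, 62 mm when fully home; moves with the stopper.
- stopper3 (a joint): how far that stopper is pushed down, m: 0 to 0.002 at the start, 0.008 fully home (hard stop). It slides down with about 4 N of friction and stays where it is left.
- stopper4_top (a point): centre of the top face of a black rubber stopper, a flat disc 20 mm across and 4 mm thick, on a wide vial (farthest from the handle, y = -54 mm in the rack). About 70 mm above the bench when raised, 62 mm when fully home; moves with the stopper.
- stopper4 (a joint): how far that stopper is pushed down, m: 0 to 0.002 at the start, 0.008 fully home (hard stop). It slides down with about 4 N of friction and stays where it is left.
- slim1 (a joint): how far stopper 1 (counted from the handle) of the slim row is pushed down, m: 0 raised (top 64 mm above the bench), 0.006 home. Discs 13 mm across; to be left raised.
- slim2 (a joint): how far stopper 2 (counted from the handle) of the slim row is pushed down, m: 0 raised (top 64 mm above the bench), 0.006 home. Discs 13 mm across; to be left raised.
- slim3 (a joint): how far stopper 3 (counted from the handle) of the slim row is pushed down, m: 0 raised (top 64 mm above the bench), 0.006 home. Discs 13 mm across; to be left raised.
- slim4 (a joint): how far stopper 4 (counted from the handle) of the slim row is pushed down, m: 0 raised (top 64 mm above the bench), 0.006 home. Discs 13 mm across; to be left raised.
- spare_vial: small capped glass vial, 22 mm across, 50 mm high, standing loose beside the rack's wide row; origin under its centre
- jar: amber jar with white cap, 36 mm across, 45 mm high, loose beside the rack's slim row; origin under its centre
- reagent_a: amber bottle with red cap, 86 mm across, 170 mm high; origin under its centre
- reagent_b: amber bottle with black cap, 86 mm across, 170 mm high; origin under its centre
- beaker: empty glass beaker, 70 mm across, 85 mm high; origin under its centre
- dish: shallow glass dish, 90 mm across, 16 mm high; origin under its centre
- tipbox: open white box of yellow pipette tips, 85 x 120 x 60 mm; origin under its centre
Mind the look-alikes: they are no part of the job. Leave any pink look-alike of the rack alone.

How it is judged:
By the outcome, as a careful person would: the job done as asked, in the order asked, and still so for the second after the job is handed in, with the robot touching nothing.
It also fails if it takes over 48 s, if anything falls off the work surface, if the arm or the gripper's body presses on something with over 40 N, if the wrist force passes 120 N, or if a joint passes its speed limit or range.

## Working session

There is one attempt and no reset: what is moved stays moved. The work goes in short steps, Python scripts to look and compute and a tool call to move; the robot and the scene stay as the last step left them, time stands still between calls to the robot, and variables do not carry over. Pictures are saved under pics/ and viewed, about 8 in all and at most 12, crops included, and the job is handed in when it is done.

Besides the shell and the picture viewer there is one more tool, called after ">>>" as name(argument=value, ...), one argument or row to a line, values as JSON. drive_tool: Moves the arm, as the interface text tells. Its arguments: {"type":"object","properties":{"steps":{"type":"array"}},"required":["steps"]}

```bash
mkdir -p pics; python3 - <<'E'
from rig import manip
import cv2,numpy as np
s=manip.observe();print({k:np.round(v,3).tolist() for k,v in s.items()})
for n in ["scene","side"]:
    p=manip.read_camera(n);cv2.imwrite(f"pics/{n}0.png",p["img"][...,::-1])
    print(n,np.round(p["mtx"],1).tolist(),np.round(p["extrinsics"],3).tolist())
    for t in ["rack","stopper1_top","slim1","spare_vial","jar"]:
        print(t,[(round(d["conf"],2),d["rect"]) for d in manip.outline_of(t,p)])
E
```

```text
{'t': 0.0, 'qpos': [1.121, 0.246, 1.559, -0.0, 1.339, -0.174], 'qd': [0.001, 0.001, -0.001, 0.002, -0.004, 0.001], 'tau': [0.001, -42.95, -32.613, -0.0, 0.005, -0.0], 'eef_pos': [0.177, 0.625, 0.404], 'eef_rot': [[-0.962, 0.272, -0.001], [0.272, 0.962, -0.002], [0.0, -0.002, -1.0]], 'ft_force': [-0.473, -0.687, -0.054], 'moment': [-0.004, 0.03, 0.014], 'finger_gap': 1.003}
scene [[517.7, 0.0, 316.9], [0.0, 517.7, 198.2], [0.0, 0.0, 1.0]] [[-0.098, 0.767, -0.635, 1.496], [0.995, 0.075, -0.063, 0.1], [-0.0, -0.638, -0.77, 1.252], [0.0, 0.0, 0.0, 1.0]]
rack [(0.83, [222.2, 176.6, 56.1, 56.7]), (0.7, [360.5, 135.1, 33.4, 51.6]), (0.6, [303.6, 193.2, 65.5, 51.0])]
stopper1_top []
slim1 []
spare_vial [(0.49, [309.9, 222.7, 6.2, 12.3])]
jar [(0.44, [350.8, 193.3, 10.6, 15.3])]
side [[454.5, 0.0, 317.7], [0.0, 454.5, 203.9], [0.0, 0.0, 1.0]] [[0.997, -0.06, 0.051, 0.453], [-0.078, -0.645, 0.76, -0.872], [-0.013, -0.762, -0.648, 0.794], [0.0, 0.0, 0.0, 1.0]]
rack [(0.88, [298.6, 169.4, 60.0, 52.0]), (0.79, [203.4, 155.5, 72.4, 39.7]), (0.6, [282.5, 238.5, 99.6, 57.2])]
stopper1_top [(0.44, [322.5, 195.4, 9.1, 6.1]), (0.36, [218.6, 167.1, 7.0, 4.8])]
slim1 []
spare_vial [(0.67, [353.2, 198.0, 4.7, 18.2])]
jar [(0.62, [293.4, 174.2, 17.4, 23.4])]
```

```bash
python3 - <<'E'
import cv2,numpy as np
a=cv2.imread("pics/scene0.png")[110:270,180:440];b=cv2.imread("pics/side0.png")[120:310,180:440]
a=cv2.resize(a,None,fx=2.6,fy=2.6,interpolation=3)[:300*2];b=cv2.resize(b,None,fx=2.6,fy=2.6,interpolation=3)
cv2.imwrite("pics/a.png",a);cv2.imwrite("pics/b.png",b)
E
```

```text
(no output)
```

View pics/a.png

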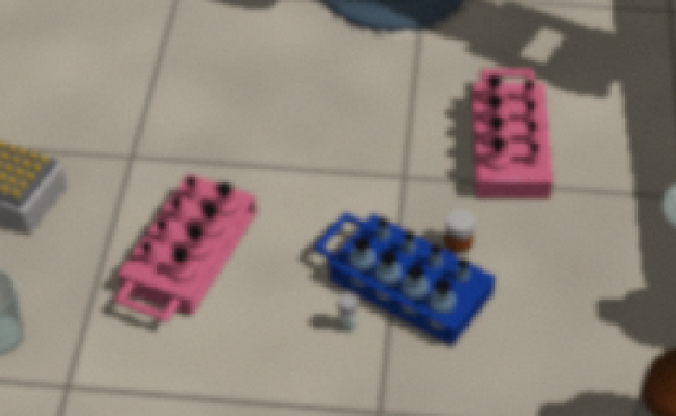

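View pics/b.png

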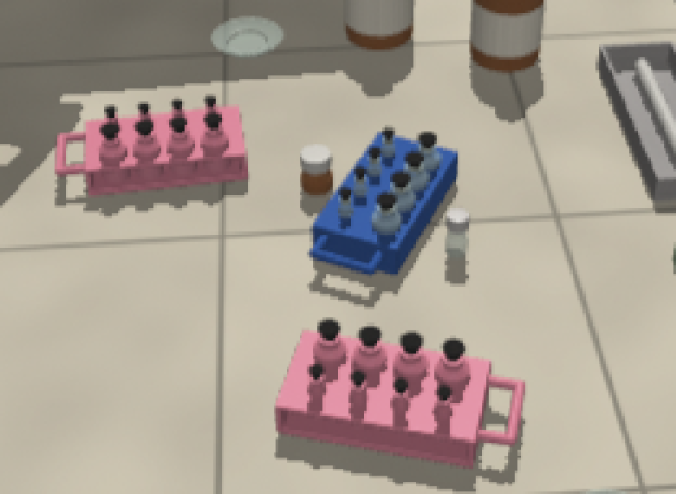

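The scene crop shows the blue rack with its handle at upper left. Its wide stoppers, at crop pixels (362,244) to (443,287), lie on the spare-vial side. In the side crop they run from (387,203) at the handle end to (428,140). The other two racks are pink look-alikes.

```bash
cat >h.py <<'E'
import numpy as np,cv2
from scipy.optimize import least_squares
LOC=np.array([[-.022,y] for y in(.054,.018,-.018,-.054)])
def ray(p,uv):
    d=np.linalg.inv(p["mtx"])@[uv[0],uv[1],1];E=p["extrinsics"];return E[:3,3],E[:3,:3]@d
def onz(p,uv,z):
    o,d=ray(p,uv);return (o+d*(z-o[2])/d[2])[:2]
def fit(P,loc=LOC):
    m=P.mean(0)-loc.mean(0)
    f=lambda q:(q[:2]+loc@np.array([[np.cos(q[2]),np.sin(q[2])],[-np.sin(q[2]),np.cos(q[2])]])-P).ravel()
    d=P[0]-P[-1];r=least_squares(f,[*P.mean(0),np.arctan2(d[1],d[0])-np.pi/2]);return r.x,np.abs(r.fun).max()
E
python3 - <<'E'
from h import *
from rig import manip
A=np.array([(362,244),(388,257),(417,271),(443,287)])/2.6+(180,110)
B=np.array([(387,203),(401,180),(415,160),(428,140)])/2.6+(180,120)
for n,U in(("scene",A),("side",B)):
    p=manip.read_camera(n);P=np.array([onz(p,u,.068) for u in U]);print(n,P.round(4).tolist(),fit(P))
s=manip.observe();p=manip.read_camera("wrist");E=p["extrinsics"];R=s["eef_rot"]
print("wrist in tcp",(R.T@(E[:3,3]-s["eef_pos"])).round(3),(R.T@E[:3,:3]).round(3).tolist(),p["mtx"].round(1).tolist())
E
```

```text
scene [[0.5418, 0.0123], [0.5576, 0.0431], [0.5743, 0.0769], [0.5938, 0.107]] (array([ 0.54753132,  0.07034568, -3.63927654]), np.float64(0.0012580203692427877))
side [[0.5391, -0.0006], [0.5563, 0.0335], [0.5737, 0.0642], [0.5908, 0.0964]] (array([ 0.54559737,  0.05876684, -3.6336577 ]), np.float64(0.0013562328234455884))
wrist in tcp [ 0.067 -0.002  0.031] [[-0.0, -0.965, -0.263], [1.0, -0.001, 0.001], [-0.001, -0.263, 0.965]] [[341.2, 0.0, 326.4], [0.0, 341.2, 199.7], [0.0, 0.0, 1.0]]
```

>>> drive_tool(
  steps=[
    {"x": -4.4, "y": -3.7, "z": 0, "twist": 0, "hand": 0},
    {"x": -4.4, "y": -3.7, "z": 0, "twist": 0, "hand": 0},
    {"x": -4.4, "y": -3.7, "z": 0, "twist": 0, "hand": 0},
    {"x": -4.4, "y": -3.7, "z": 0, "twist": 0, "hand": 0},
    {"x": -4.4, "y": -3.7, "z": 0, "twist": 0, "hand": 0},
    {"x": -4.4, "y": -3.7, "z": 0, "twist": 0, "hand": 0},
    {"x": -4.4, "y": -3.7, "z": 0, "twist": 0, "hand": 0},
    {"x": -4.4, "y": -3.7, "z": 0, "twist": 0, "hand": 0},
  ],
)

```text
t: 1.75
eef_pos: [0.4358, 0.2431, 0.4051]
eef_rot: [[-0.962, 0.272, 0.001], [0.272, 0.962, 0.0], [-0.001, 0.001, -1.0]]
ft_force: [0.3, 0.8, -0.2]
finger_gap: 0.001
```

>>> drive_tool(
  steps=[
    {"x": -4.4, "y": -3.7, "z": 0, "twist": 0, "hand": 0},
    {"x": -4.4, "y": -3.7, "z": 0, "twist": 0, "hand": 0},
    {"x": -4.4, "y": -3.7, "z": 0, "twist": 0, "hand": 0},
    {"x": -4.4, "y": -3.7, "z": 0, "twist": 0, "hand": 0},
    {"x": 0, "y": 0, "z": 4, "twist": 6, "hand": 0},
    {"x": 0, "y": 0, "z": 4, "twist": 6, "hand": 0},
    {"x": 0, "y": 0, "z": 0, "twist": 0, "hand": 0},
    {"x": 0, "y": 0, "z": 0, "twist": 0, "hand": 0},
  ],
)

```text
t: 2.75
eef_pos: [0.5647, 0.0546, 0.3264]
eef_rot: [[-0.885, 0.465, 0.002], [0.465, 0.885, -0.0], [-0.002, 0.001, -1.0]]
ft_force: [1.0, -0.5, 0.7]
finger_gap: -0.002
```

```bash
python3 - <<'E'
from h import *
from rig import manip
s=manip.observe();print({k:np.round(v,3).tolist() for k,v in s.items()})
p=manip.read_camera("wrist");cv2.imwrite("pics/w1.png",p["img"][...,::-1])
for t in ["stopper1_top","slim1","rack","spare_vial","reagent_a"]:
    for d in manip.outline_of(t,p):
        v,u=np.nonzero(d["pixels"]);c=(u.mean(),v.mean());print(t,round(d["conf"],2),np.round(c,1),np.round(d["rect"],1),onz(p,c,.068).round(4))
E
```

```text
{'t': 2.75, 'qpos': [-0.103, 0.137, 1.833, -0.0, 1.169, -1.191], 'qd': [0.003, -0.017, -0.019, 0.001, -0.002, 0.007], 'tau': [-0.111, -34.441, -28.808, -0.004, 0.036, -0.003], 'eef_pos': [0.565, 0.055, 0.326], 'eef_rot': [[-0.885, 0.465, 0.002], [0.465, 0.885, -0.0], [-0.002, 0.001, -1.0]], 'ft_force': [0.973, -0.504, 0.655], 'moment': [0.007, -0.028, -0.004], 'finger_gap': -0.002}
stopper1_top 0.78 [249.6 201.5] [233.6 189.9  31.1  26.8] [0.5367 0.0079]
stopper1_top 0.64 [ 55.9 354.6] [ 42.5 346.2  29.4  22.8] [ 0.5731 -0.1919]
stopper1_top 0.64 [300.9 137.9] [292.3 128.6  17.6  20. ] [0.5152 0.0602]
slim1 0.82 [407.5 140.1] [399.3 129.2  18.7  20.7] [0.5491 0.1216]
slim1 0.8 [ 10.4 357.7] [  0.  347.7  23.6  19.7] [ 0.5586 -0.2255]
slim1 0.7 [301. 138.] [293.3 130.3  16.6  17.1] [0.5152 0.0602]
slim1 0.7 [354.2 138.7] [341.5 130.4  25.3  20. ] [0.5319 0.091 ]
slim1 0.62 [248.4 137.2] [240.2 131.9  17.2  14. ] [0.4987 0.0299]
rack 0.62 [ 56.5 273.3] [  0.  164.6 140.1 208.8] [ 0.5177 -0.1455]
rack 0.56 [318.8 160.2] [179.2 101.5 266.9 122.5] [0.5336 0.0637]
spare_vial 0.88 [287.6 260. ] [274.2 241.1  34.3  45.5] [0.5873 0.0094]
```

View pics/w1.png

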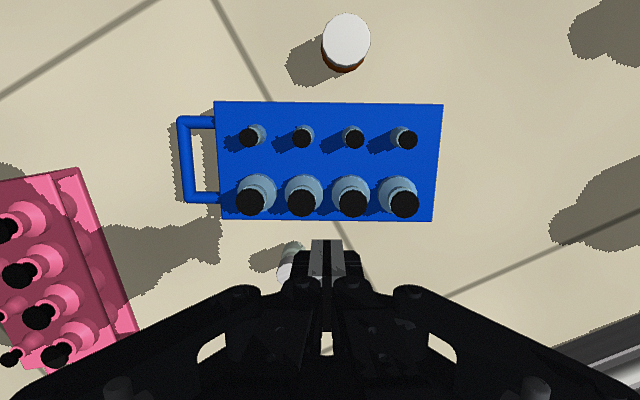

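The wrist view shows the blue rack clearly. Its wide stoppers are at about (250,202), (302,203), (352,204) and (404,204), with the handle on the left. The shut fingertips are at (327,240).

```bash
cat >>h.py <<'E'
def blobs(p,seeds,z=.068,r=17):
    g=p["img"].max(2)<45;out=[];cs=[]
    n,l,st,c=cv2.connectedComponentsWithStats(g.astype(np.uint8))
    for s in seeds:
        k=l[int(s[1]),int(s[0])];cs.append([*c[k].round(1),int(st[k,4]),*st[k,2:4].tolist()]);out.append(onz(p,c[k],z))
    return np.array(out),cs
E
python3 - <<'E'
from h import *
from rig import manip
p=manip.read_camera("wrist");s=manip.observe()
P,cs=blobs(p,[(250,202),(302,203),(352,204),(404,204)]);print(cs)
q,e=fit(P);print(P.round(4).tolist(),q,e,np.linalg.norm(np.diff(P,axis=0),axis=1))
S,cs=blobs(p,[(248,138),(301,138),(354,139),(407,140)],.062);print(cs)
L=LOC*[-1,1];print(fit(S,L));print(fit(np.vstack([P,S]),np.vstack([LOC,L])))
R=s["eef_rot"]
for a in P:print("tool cm",(R.T@np.r_[a-s["eef_pos"][:2],0]*100).round(2))
pt=s["eef_pos"]+R[:,2]*.173;E=p["extrinsics"];c=E[:3,:3].T@(pt-E[:3,3]);print("tip px",p["mtx"]@c/c[2],"tip z",pt)
d=P[3]-P[0];print("row angle in tool",np.degrees(np.arctan2(*(R.T@np.r_[d,0])[[0,1]])))
E
```

```text
[[np.float64(249.5), np.float64(202.5), 605, 28, 28], [np.float64(301.2), np.float64(203.3), 597, 29, 28], [np.float64(353.0), np.float64(204.0), 601, 29, 27], [np.float64(404.7), np.float64(204.5), 600, 29, 28]]
[[0.5368, 0.0076], [0.5539, 0.0389], [0.5711, 0.0704], [0.5881, 0.1018]] [ 0.54315944  0.06519384 -3.64084615] 0.00037705768821619245 [0.03566258 0.03582395 0.03573735]
[[np.float64(248.0), np.float64(137.9), 281, 19, 19], [np.float64(301.2), np.float64(138.6), 276, 19, 19], [np.float64(354.6), np.float64(139.4), 263, 18, 19], [np.float64(407.8), np.float64(140.1), 274, 19, 19]]
(array([ 0.54353733,  0.06492272, -3.6400632 ]), np.float64(0.0001609294630649863))
(array([ 0.54334427,  0.06505072, -3.64015233]), np.float64(0.0005247060627553285))
tool cm [ 0.25 -5.43 -0.  ]
tool cm [ 0.19 -1.87 -0.  ]
tool cm [0.14 1.71 0.  ]
tool cm [0.1  5.29 0.  ]
tip px [329.73577571 259.20869981   1.        ] tip z [0.56458728 0.05449939 0.15263236]
row angle in tool -0.8287989715138848
```

>>> drive_tool(
  steps=[
    {"x": 0.2, "y": -2.7, "z": 0, "twist": 0, "hand": 0},
    {"x": 0.1, "y": -2.7, "z": 1.0, "twist": 0, "hand": 0},
    {"x": 0, "y": 0, "z": 2.5, "twist": 0, "hand": 0},
    {"x": 0, "y": 0, "z": 2.5, "twist": 0, "hand": 0},
    {"x": 0, "y": 0, "z": 0.9, "twist": 0, "hand": 0},
    {"x": 0, "y": 0, "z": 0, "twist": 0, "hand": 0},
    {"x": 0, "y": 0, "z": 0, "twist": 0, "hand": 0},
  ],
)

```text
t: 3.98
eef_pos: [0.5369, 0.0081, 0.2569]
eef_rot: [[-0.885, 0.466, 0.002], [0.466, 0.885, -0.0], [-0.002, 0.001, -1.0]]
ft_force: [-0.4, 0.2, 0.1]
finger_gap: -0.001
```

```bash
python3 - <<'E'
from h import *
from rig import manip
s=manip.observe();R=s["eef_rot"];t=s["eef_pos"]+R[:,2]*.173
print(s["t"],t.round(4),s["ft_force"].round(2),"to go",(R.T@(np.r_[.5368,.0076,.07]-t)*100).round(2))
a=manip.read_camera("wrist")["img"][150:330,200:460];b=manip.read_camera("side")["img"][150:240,270:400]
a=cv2.resize(a,None,fx=2,fy=2);b=cv2.resize(b,(520,360),interpolation=3)
cv2.imwrite("pics/w2.png",np.vstack([a,b])[:720:,:,::-1][:, :] if 0 else cv2.resize(np.hstack([a,b]),(800,277))[...,::-1])
E
```

```text
3.975 [0.5372 0.008  0.0839] [-0.42  0.2   0.11] to go [ 0.02 -0.06  1.39]
```

View pics/w2.png

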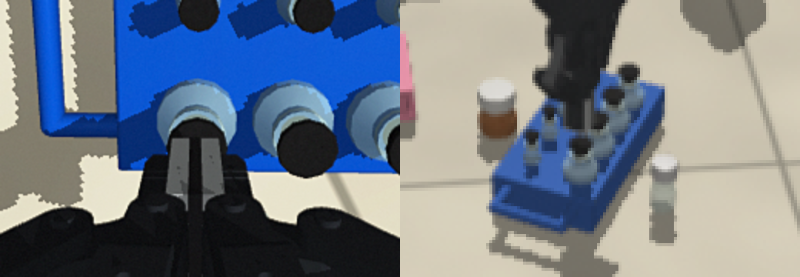

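The tips sit right above stopper 1 and centred on it in both views, at 84 mm height, so I'm pressing down slowly.

>>> drive_tool(
  steps=[
    {"x": 0, "y": 0, "z": 0.8, "hand": 0},
    {"x": 0, "y": 0, "z": 0.5, "hand": 0},
    {"x": 0, "y": 0, "z": 0.3, "hand": 0},
    {"x": 0, "y": 0, "z": 0.2, "hand": 0},
    {"x": 0, "y": 0, "z": 0, "hand": 0},
  ],
)

```text
$.steps[0]: bad value
```

>>> drive_tool(
  steps=[
    {"x": 0, "y": 0, "z": 0.2, "hand": 0},
    {"x": 0, "y": 0, "z": 0, "hand": 0},
  ],
)

```text
$.steps[0]: bad value
```

Twist has to be given in every row.

>>> drive_tool(
  steps=[
    {"x": 0, "y": 0, "z": 0.8, "twist": 0, "hand": 0},
    {"x": 0, "y": 0, "z": 0.5, "twist": 0, "hand": 0},
    {"x": 0, "y": 0, "z": 0.3, "twist": 0, "hand": 0},
    {"x": 0, "y": 0, "z": 0.2, "twist": 0, "hand": 0},
    {"x": 0, "y": 0, "z": 0, "twist": 0, "hand": 0},
  ],
)

```text
t: 4.7
eef_pos: [0.5363, 0.0081, 0.2375]
eef_rot: [[-0.885, 0.466, 0.0], [0.466, 0.885, -0.0], [-0.0, 0.0, -1.0]]
ft_force: [-0.3, 0.3, -0.7]
finger_gap: -0.004
```

>>> drive_tool(
  steps=[
    {"x": 0, "y": 0, "z": 0.2, "twist": 0, "hand": 0},
    {"x": 0, "y": 0, "z": 0, "twist": 0, "hand": 0},
  ],
)

```text
t: 4.95
eef_pos: [0.5363, 0.0081, 0.2356]
eef_rot: [[-0.885, 0.466, 0.0], [0.466, 0.885, -0.0], [-0.0, 0.0, -1.0]]
ft_force: [-1.1, 0.8, 1.6]
finger_gap: 0.003
```

>>> drive_tool(
  steps=[
    {"x": 0, "y": 0, "z": 0.1, "twist": 0, "hand": 0},
    {"x": 0, "y": 0, "z": 0, "twist": 0, "hand": 0},
  ],
)

```text
t: 5.2
eef_pos: [0.5365, 0.0081, 0.2354]
eef_rot: [[-0.885, 0.466, -0.0], [0.466, 0.885, -0.0], [0.0, -0.0, -1.0]]
ft_force: [-4.2, -0.3, 8.5]
finger_gap: -0.002
```

```bash
python3 - <<'E'
from h import *
from rig import manip
s=manip.observe();print(s["t"],s["eef_pos"].round(4),s["ft_force"].round(2))
p=manip.read_camera("wrist");b=manip.read_camera("side")["img"][150:240,270:400]
a=cv2.resize(p["img"][100:300,200:460],(520,400),interpolation=3);b=cv2.resize(b,(577,400),interpolation=3)
cv2.imwrite("pics/w3.png",cv2.resize(np.hstack([a,b]),(800,292))[...,::-1])
E
```

```text
5.2 [0.5365 0.0081 0.2354] [-4.2  -0.35  8.46]
```

View pics/w3.png

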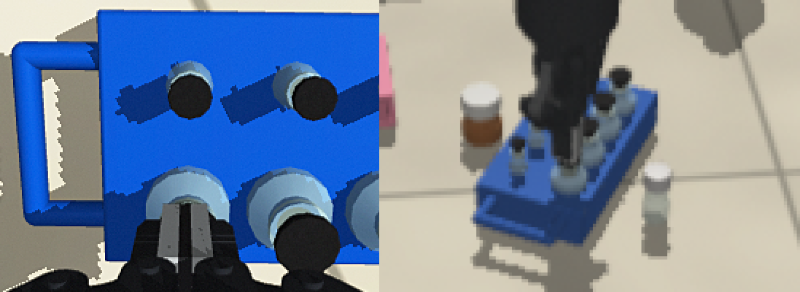

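Stopper 1 has seated: it resists with 8.5 N at a tip height of 62.4 mm. I'll add a small extra press, then lift, move along to stopper 2 and press that.

>>> drive_tool(
  steps=[
    {"x": 0, "y": 0, "z": 0.05, "twist": 0, "hand": 0},
    {"x": 0, "y": 0, "z": 0, "twist": 0, "hand": 0},
  ],
)

```text
t: 5.55
eef_pos: [0.5365, 0.0081, 0.2354]
eef_rot: [[-0.885, 0.466, -0.001], [0.466, 0.885, -0.0], [0.001, -0.0, -1.0]]
ft_force: [-5.0, 0.5, 11.9]
finger_gap: 0.006
```

>>> drive_tool(
  steps=[
    {"x": 0, "y": 0, "z": -1.0, "twist": 0, "hand": 0},
    {"x": 0, "y": 0, "z": -1.0, "twist": 0, "hand": 0},
    {"x": -0.05, "y": 1.2, "z": 0, "twist": 0, "hand": 0},
    {"x": 0, "y": 1.2, "z": 0, "twist": 0, "hand": 0},
    {"x": 0, "y": 1.2, "z": 0, "twist": 0, "hand": 0},
    {"x": 0, "y": 0, "z": 0, "twist": 0, "hand": 0},
  ],
)

```text
t: 6.3
eef_pos: [0.5538, 0.0407, 0.2539]
eef_rot: [[-0.885, 0.465, -0.0], [0.465, 0.885, 0.0], [0.0, -0.0, -1.0]]
ft_force: [-0.4, -0.1, 0.4]
finger_gap: -0.005
```

```bash
python3 - <<'E'
from h import *
from rig import manip
s=manip.observe();R=s["eef_rot"];t=s["eef_pos"]+R[:,2]*.173
print(s["t"],t.round(4),s["ft_force"].round(2),"to go",(R.T@(np.r_[.5539,.0389,.07]-t)*100).round(2))
p=manip.read_camera("wrist")
S=[onz(p,(lambda m:(m[1].mean(),m[0].mean()))(np.nonzero(d["pixels"])),.062).round(4).tolist() for d in manip.outline_of("slim1",p) if d["conf"]>.5];print(S)
c,s_=np.cos(-3.64015),np.sin(-3.64015);print([(np.array([.54334,.06505])+np.array([[c,-s_],[s_,c]])@[.022,y]).round(4).tolist() for y in(.054,.018,-.018,-.054)])
E
```

```text
6.3 [0.5537 0.0407 0.0809] [-0.42 -0.15  0.39] to go [-0.1  -0.15  1.09]
[[0.5497, 0.1227], [0.4985, 0.0282], [0.5154, 0.0596]]
[[0.4982, 0.0281], [0.5154, 0.0598], [0.5326, 0.0914], [0.5498, 0.123]]
```

The rack hasn't moved. I'll correct by a millimetre or two and press stopper 2.

>>> drive_tool(
  steps=[
    {"x": -0.1, "y": -0.1, "z": 0.6, "twist": 0, "hand": 0},
    {"x": 0, "y": 0, "z": 0.4, "twist": 0, "hand": 0},
    {"x": 0, "y": 0, "z": 0.3, "twist": 0, "hand": 0},
    {"x": 0, "y": 0, "z": 0.3, "twist": 0, "hand": 0},
    {"x": 0, "y": 0, "z": 0.2, "twist": 0, "hand": 0},
    {"x": 0, "y": 0, "z": 0.1, "twist": 0, "hand": 0},
    {"x": 0, "y": 0, "z": 0, "twist": 0, "hand": 0},
  ],
)

```text
t: 7.28
eef_pos: [0.554, 0.0383, 0.2354]
eef_rot: [[-0.885, 0.466, -0.0], [0.466, 0.885, -0.0], [-0.0, -0.0, -1.0]]
ft_force: [-3.3, -0.9, 4.6]
finger_gap: 0.003
```

>>> drive_tool(
  steps=[
    {"x": 0, "y": 0, "z": 0.1, "twist": 0, "hand": 0},
    {"x": 0, "y": 0, "z": 0, "twist": 0, "hand": 0},
  ],
)

```text
t: 7.52
eef_pos: [0.5542, 0.0383, 0.2354]
eef_rot: [[-0.885, 0.466, -0.001], [0.466, 0.885, -0.0], [0.0, -0.001, -1.0]]
ft_force: [-6.9, -1.6, 11.1]
finger_gap: 0.001
```

>>> drive_tool(
  steps=[
    {"x": 0, "y": 0, "z": -1.0, "twist": 0, "hand": 0},
    {"x": 0, "y": 0, "z": -1.0, "twist": 0, "hand": 0},
    {"x": 0, "y": 1.2, "z": 0, "twist": 0, "hand": 0},
    {"x": 0, "y": 1.2, "z": 0, "twist": 0, "hand": 0},
    {"x": 0, "y": 1.1, "z": 0, "twist": 0, "hand": 0},
    {"x": 0, "y": 0, "z": 0, "twist": 0, "hand": 0},
    {"x": 0, "y": 0, "z": 0, "twist": 0, "hand": 0},
  ],
)

```text
t: 8.4
eef_pos: [0.5702, 0.0694, 0.2538]
eef_rot: [[-0.885, 0.466, -0.001], [0.466, 0.885, -0.0], [0.001, -0.0, -1.0]]
ft_force: [0.8, -0.2, -0.0]
finger_gap: -0.002
```

```bash
python3 - <<'E'
from h import *
from rig import manip
s=manip.observe();R=s["eef_rot"];t=s["eef_pos"]+R[:,2]*.173
print(s["t"],t.round(4),s["ft_force"].round(2),"to go",(R.T@(np.r_[.5711,.0704,.07]-t)*100).round(2))
p=manip.read_camera("wrist");cv2.imwrite("pics/w4.png",p["img"][...,::-1])
print([onz(p,(lambda m:(m[1].mean(),m[0].mean()))(np.nonzero(d["pixels"])),.062).round(4).tolist() for d in manip.outline_of("slim1",p) if d["conf"]>.5])
E
```

```text
8.4 [0.5701 0.0694 0.0808] [ 0.83 -0.17 -0.03] to go [-0.05  0.14  1.08]
[[0.5498, 0.1228], [0.5156, 0.0597], [0.5327, 0.0913], [0.4983, 0.0284]]
```

View pics/w4.png

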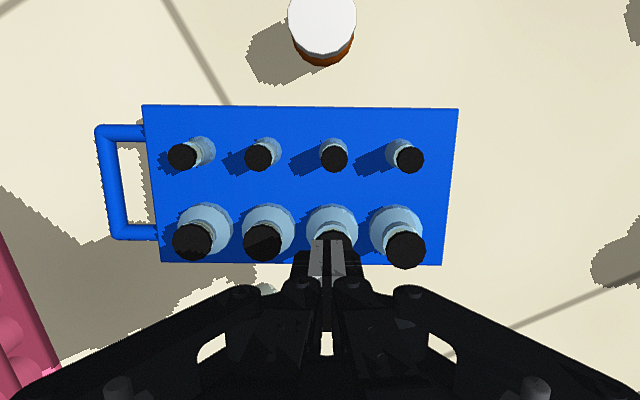

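Stoppers 1 at (193,241) and 2 at (263,242) now sit low on their vials. The tips are over stopper 3 at (330,240), and stopper 4 at (405,250) and the slim row are still raised.

>>> drive_tool(
  steps=[
    {"x": -0.05, "y": 0.1, "z": 0.6, "twist": 0, "hand": 0},
    {"x": 0, "y": 0, "z": 0.4, "twist": 0, "hand": 0},
    {"x": 0, "y": 0, "z": 0.3, "twist": 0, "hand": 0},
    {"x": 0, "y": 0, "z": 0.3, "twist": 0, "hand": 0},
    {"x": 0, "y": 0, "z": 0.2, "twist": 0, "hand": 0},
    {"x": 0, "y": 0, "z": 0.1, "twist": 0, "hand": 0},
    {"x": 0, "y": 0, "z": 0, "twist": 0, "hand": 0},
  ],
)

```text
t: 9.38
eef_pos: [0.5712, 0.0699, 0.2354]
eef_rot: [[-0.885, 0.466, -0.0], [0.466, 0.885, -0.0], [0.0, -0.0, -1.0]]
ft_force: [-3.8, -0.8, 3.8]
finger_gap: 0.002
```

>>> drive_tool(
  steps=[
    {"x": 0, "y": 0, "z": 0.1, "twist": 0, "hand": 0},
    {"x": 0, "y": 0, "z": 0, "twist": 0, "hand": 0},
  ],
)

```text
t: 9.62
eef_pos: [0.5713, 0.07, 0.2354]
eef_rot: [[-0.885, 0.466, -0.001], [0.466, 0.885, -0.0], [0.001, -0.001, -1.0]]
ft_force: [-6.7, -0.5, 10.9]
finger_gap: 0.001
```

Stopper 3 is home (10.9 N, no travel). Next is stopper 4.

>>> drive_tool(
  steps=[
    {"x": 0, "y": 0, "z": -1.0, "twist": 0, "hand": 0},
    {"x": 0, "y": 0, "z": -1.0, "twist": 0, "hand": 0},
    {"x": 0, "y": 1.2, "z": 0, "twist": 0, "hand": 0},
    {"x": 0, "y": 1.2, "z": 0, "twist": 0, "hand": 0},
    {"x": 0, "y": 1.1, "z": 0, "twist": 0, "hand": 0},
    {"x": 0, "y": 0, "z": 0, "twist": 0, "hand": 0},
    {"x": 0, "y": 0, "z": 0, "twist": 0, "hand": 0},
  ],
)

```text
t: 10.5
eef_pos: [0.5874, 0.101, 0.2539]
eef_rot: [[-0.885, 0.466, -0.001], [0.466, 0.885, -0.0], [0.0, -0.0, -1.0]]
ft_force: [0.3, 0.0, 0.9]
finger_gap: -0.002
```

```bash
python3 - <<'E'
from h import *
from rig import manip
s=manip.observe();R=s["eef_rot"];t=s["eef_pos"]+R[:,2]*.173
print(s["t"],t.round(4),s["ft_force"].round(2),"to go",(R.T@(np.r_[.5881,.1018,.07]-t)*100).round(2))
p=manip.read_camera("wrist")
print([onz(p,(lambda m:(m[1].mean(),m[0].mean()))(np.nonzero(d["pixels"])),.062).round(4).tolist() for d in manip.outline_of("slim1",p) if d["conf"]>.5])
E
```

```text
10.5 [0.5873 0.101  0.0809] [0.27 0.04 0.87] to go [-0.03  0.11  1.09]
[[0.55, 0.1229], [0.4986, 0.0289], [0.5156, 0.06], [0.5327, 0.0914]]
```

>>> drive_tool(
  steps=[
    {"x": -0.05, "y": 0.1, "z": 0.6, "twist": 0, "hand": 0},
    {"x": 0, "y": 0, "z": 0.4, "twist": 0, "hand": 0},
    {"x": 0, "y": 0, "z": 0.3, "twist": 0, "hand": 0},
    {"x": 0, "y": 0, "z": 0.3, "twist": 0, "hand": 0},
    {"x": 0, "y": 0, "z": 0.2, "twist": 0, "hand": 0},
    {"x": 0, "y": 0, "z": 0.1, "twist": 0, "hand": 0},
    {"x": 0, "y": 0, "z": 0, "twist": 0, "hand": 0},
  ],
)

```text
t: 11.48
eef_pos: [0.5884, 0.1015, 0.2354]
eef_rot: [[-0.885, 0.466, -0.0], [0.466, 0.885, -0.0], [0.0, -0.0, -1.0]]
ft_force: [-3.3, -0.2, 4.2]
finger_gap: 0.001
```

>>> drive_tool(
  steps=[
    {"x": 0, "y": 0, "z": 0.1, "twist": 0, "hand": 0},
    {"x": 0, "y": 0, "z": 0, "twist": 0, "hand": 0},
  ],
)

```text
t: 11.72
eef_pos: [0.5886, 0.1016, 0.2354]
eef_rot: [[-0.885, 0.466, -0.001], [0.466, 0.885, -0.0], [0.0, -0.001, -1.0]]
ft_force: [-6.8, -1.4, 11.3]
finger_gap: 0.003
```

>>> drive_tool(
  steps=[
    {"x": 0, "y": 0, "z": -1.0, "twist": 0, "hand": 0},
    {"x": 0, "y": 0, "z": -1.0, "twist": 0, "hand": 0},
    {"x": 0, "y": 0, "z": -2, "twist": 0, "hand": 0},
    {"x": 0, "y": -1, "z": -3, "twist": 0, "hand": 0},
    {"x": 0, "y": -2, "z": -2, "twist": 0, "hand": 0},
    {"x": 0, "y": -2, "z": 0, "twist": 0, "hand": 0},
    {"x": 0, "y": 0, "z": 0, "twist": 0, "hand": 0},
  ],
)

```text
t: 12.6
eef_pos: [0.5644, 0.0563, 0.3238]
eef_rot: [[-0.884, 0.468, -0.001], [0.468, 0.884, 0.0], [0.001, -0.0, -1.0]]
ft_force: [0.6, -0.1, -0.3]
finger_gap: -0.002
```

```bash
python3 - <<'E'
from h import *
from rig import manip
s=manip.observe();print(s["t"],s["eef_pos"].round(4),s["ft_force"].round(2))
p=manip.read_camera("wrist")
W=[];S=[]
for t,z,o in(("stopper1_top",.061,W),("slim1",.062,S)):
    for d in manip.outline_of(t,p):
        if d["conf"]>.4: m=np.nonzero(d["pixels"]);print(t,round(d["conf"],2),onz(p,(m[1].mean(),m[0].mean()),z).round(4),np.round(d["rect"]))
a=p["img"];b=cv2.resize(manip.read_camera("side")["img"][140:240,260:420],(640,400),interpolation=3)
cv2.imwrite("pics/w5.png",cv2.resize(np.hstack([a,b]),(800,250),interpolation=3)[...,::-1]);cv2.imwrite("pics/w5a.png",a[...,::-1])
E
```

```text
12.6 [0.5644 0.0563 0.3238] [ 0.64 -0.08 -0.29]
stopper1_top 0.95 [0.5368 0.0074] [233. 189.  34.  30.]
stopper1_top 0.74 [ 0.575  -0.2004] [ 40. 348.  32.  26.]
slim1 0.81 [0.5498 0.1233] [396. 134.  20.  18.]
slim1 0.71 [0.5156 0.0595] [292. 133.  15.  20.]
slim1 0.65 [0.5329 0.0912] [340. 134.  23.  19.]
slim1 0.65 [ 0.5606 -0.2328] [  0. 354.  22.  18.]
slim1 0.58 [0.4986 0.028 ] [234. 133.  23.  20.]
```

View pics/w5.png

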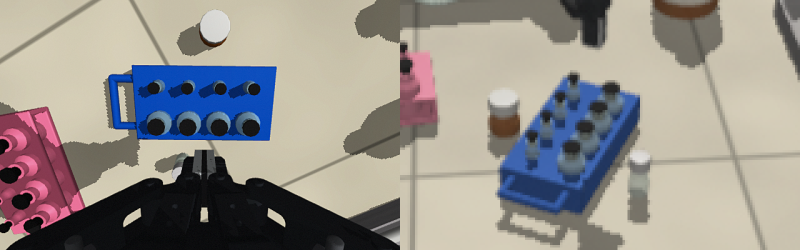

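All four wide stoppers look seated, the slim ones are raised, and the jar, spare vial and rack are in place. One last check on the stopper heights, then I'll hand in.

```bash
python3 - <<'E'
from h import *
from rig import manip
p=manip.read_camera("wrist");E=p["extrinsics"];c,s_=np.cos(-3.64015),np.sin(-3.64015);Q=np.array([[c,-s_],[s_,c]])
zs=[]
for sx,z in((-1,.062),(1,.064)):
  for l in LOC:
    w=np.array([.54334,.06505])+Q@(l*[-sx*-1*-1 if 0 else (1 if sx<0 else -1),1])
    k=E[:3,:3].T@(np.r_[w,z]-E[:3,3]);uv=(p["mtx"]@k/k[2])[:2]
    P,cs=blobs(p,[uv]);u=cs[0][:2]
    best=min(np.arange(.045,.085,.0005),key=lambda h:np.linalg.norm(onz(p,u,h)-w));print(sx,np.round(u,1),cs[0][2:],"height mm",best*1000);zs.append(best)
ok=max(zs[:4])<.0645
if ok: print(manip.close_job())
E
```

```text
-1 [247.1 203.4] [584, 29, 28] height mm 60.000000000000014
-1 [297.8 204. ] [576, 28, 27] height mm 60.000000000000014
-1 [348.7 204.6] [577, 28, 28] height mm 60.000000000000014
-1 [399.5 205.2] [581, 28, 27] height mm 60.000000000000014
1 [243.2 141.1] [285, 20, 19] height mm 62.500000000000014
1 [297.  141.8] [278, 19, 19] height mm 64.00000000000001
1 [350.9 142.6] [271, 19, 18] height mm 64.00000000000001
1 [404.6 143.1] [280, 20, 19] height mm 62.000000000000014
the job is handed in; nothing more can be done
None
```

I pressed all four wide stoppers of the blue rack home in one pass, starting at the handle end, and handed the job in at about 13 s. Between stoppers the shut tips stayed over the row at about 81 mm, roughly 2 cm above the pressed tops.

**Pressing:** Each stopper stopped moving at a tip height of 62.4 mm. The push then rose to 11–12 N, well past the roughly 4 N of sliding friction.

**Final check:** The last pictures put all four wide stoppers at the same level. Their visible discs are centred at about 60 mm, which fits tops at 62 mm. The slim stoppers measured 62–64 mm, as expected for raised ones. The rack was within about 1 mm of where I first found it. The jar and spare vial looked undisturbed, and the tips were clear of everything.

**Checks that disagreed:**
- My first rough fixes from the scene and side cameras differed by about 11 mm, so I used the closer wrist camera for the positions instead.
- In the final picture the network reported only one of the four wide stoppers. I confirmed the other three from their dark outlines.

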